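Park the heavy instrument case in its dock

TASK

Push the tall, heavy instrument case along the table into the aluminium dock until its base is fully home against the back stop, pushing low at its base so that it slides upright and never tips or leaves the table. Then push the dock's swinging keeper bar fully shut behind the case, across the dock's mouth. Leave the glasses and everything else standing around where they are.

Things in the scene. Friction and masses are not known exactly. Their poses are not given: they have to be found in the camera images.
- case: Tall loose case, 1.2-2 kg. Black base 95 (x, from -60 to +35) x 150 (y) x 40 mm tall, a 35 mm deep toe step on the -x side; grey box 50 x 130 above the origin, to 205 mm high; handle to 236 mm. Origin on the underside, z up, x = the way it goes into the dock; push its -x face. Slides (about 5-14 N) if pushed on the base (below 40 mm), tips if pushed much higher.
- dock: Fixed open-fronted aluminium dock. Origin on the table, mid-bay; x from mouth to back stop. Back stop 30 mm high, face at x = 35 mm. Guides 20 mm high, inner faces y = +-85 mm (10 mm play each side of the case), from x = -25 mm to the stop; flared ends reach x = -78, inner y = +-114 mm. The case slides on the bare table between them.
- home (a point): same point and axes as the dock's origin: the case's origin lies here, with its axes along these, when it is fully home
- keeper (a joint): Keeper bar angle a (rad): 0 = shut, at its stop, across the mouth; pi/2 = towards dock -x; starts open, up to 2.3. Bar direction in the dock's frame: (-sin a, -cos a). Vertical hinge at dock x = -77, y = 122 mm. Steel bar 12 mm thick, 132 mm long from the hinge, heights 26-42 mm. Stays where left; about 1 N at its end moves it. Swings shut only if the case is home.
- keeper_post (a point): Middle of the upright black post near the bar's free end, 120 mm from the hinge: 14 mm across, heights 42 to 92 mm; this point is 67 mm above the table.
- tumbler_a: clear glass tumbler, 68 mm across, 115 tall, beside the case's way on its right; origin at the centre of its underside; leave it alone
- tumbler_b: second, equal clear glass tumbler, close to the dock on its right; origin at the centre of its underside; leave it alone
- bit_jar: glass jar with a white cap, 60 mm across, 75 tall, further left of the dock; origin at the centre of its underside; leave it alone
- juice_cup: yellow cup, 64 mm across, 70 tall, close to the dock on its left; origin at the centre of its underside; leave it alone
- carton: cardboard box 85 x 65 x 30 tall, on the robot's side on the left; origin at the centre of its underside; leave it alone
- engraver: green engraving handpiece lying on its side, 175 mm long, 30 thick, further right of the dock; origin at the centre of its underside; leave it alone
- goggles: clear safety glasses with black frame, 150 x 100 x 46 tall, on the robot's side on the right; origin at the centre of its underside; leave it alone
Not all that is in view belongs to the job. What is shaped like the case but blue or green is not meant.

How it is judged:
On the way, in this order (a step that is already met when the one before it is completed fails the run):
1. the case stands fully home in the dock, the keeper still open (x of case in the frame of home between -0.007 and 0.006 m and y of case in the frame of home between -0.012 and 0.012 m and angle between the x axis of case and the x axis of home, either way round below 0.1 rad and angle between case's own z axis and vertical below 0.03 rad and value of joint keeper above 0.5 rad), for 0.2 s.
2. the keeper bar is shut behind the case (x of case in the frame of home between -0.007 and 0.006 m and y of case in the frame of home between -0.012 and 0.012 m and angle between the x axis of case and the x axis of home, either way round below 0.1 rad and angle between case's own z axis and vertical below 0.03 rad and value of joint keeper below 0.12 rad), for 0.2 s.
At the end, for the whole second after the job is handed in: the case stands upright and at rest on the table in the dock, within 7 mm of the back stop, within 12 mm sideways and 0.10 rad of square, and the keeper bar is within 0.12 rad of shut (all of step 2 and linear speed of case below 0.01 m/s and height (world z) of case below 0.004 m); the robot touches nothing.
It fails at once if the case tips by more than 0.15 rad (angle between case's own z axis and vertical above 0.15 rad).
It fails at once if the case is lifted off the table (origin over 12 mm up) (height (world z) of case above 0.012 m).
It fails at once if a bystander is moved by more than 30 mm or knocked over (distance of any of tumbler_a, tumbler_b, bit_jar, juice_cup, carton, engraver, goggles from where it was at the start of the episode above 0.03 m or angle between any of tumbler_a, tumbler_b, bit_jar, juice_cup, carton, engraver, goggles's own z axis and vertical above 0.5 rad).
It also fails if it takes over 64 s, if anything falls off the work surface, if the arm or the gripper's body presses on something with over 40 N, if the wrist force passes 120 N, or if a joint passes its speed limit or range.

ROBOT

A 6-joint arm with a two-finger parallel gripper is mounted at the origin on the work surface. World frame = base frame: x ahead of the robot, y to its left, z up, the work surface at z = 0. Lengths are in m, angles in rad, forces in N, time in s.
With the tool pointing down it reaches from about 0.375 to 0.825 m from the base axis. Payload 5.5 kg.
Tool frame: the origin (TCP) lies on the mounting face of the last link; the fingertips stand 173 mm ahead of it and the grasp point (between the pads) lies 155 mm ahead of it; z points along the fingers, y is the direction in which the jaws open and shut (so a half turn about z gives the same grasp; the last joint's range is limited). The gripper opens to 85 mm and grips with 20 to 120 N. Pads are 22 mm wide; open, the fingers measure 114 mm over their backs; the gripper's body (76 mm by 85 mm) begins 54 mm behind the grasp point. The pads swing forward as they close: fully open they stand 13 mm farther back than shut.
Start: joints at [-1.276, 0.314, -0.047, 1.21, 0, 1.571], TCP at [0.174, -0.574, 0.405] pointing down, gripper open.
Joint ranges: [-2.67, 2.67], [-0.69, 1.73], [-1.03, 1.25], [-2.08, 2.16], [-1.42, 1.45], [-3.14, 3.14]. Speed limits (rad/s): [2.39, 2.39, 3.01, 3.14, 3.14, 3.14].

INTERFACE

Orientations are given as a rotation vector (axis times angle).
In Python, from station import readout, imaging, ctrl, look_for, outline_of, landmark_of gives the robot as it stands.
- The arm moves only by the shell command python3 -m pendant 'ROWS' [FORCE]. ROWS is JSON, a list of rows, each a list of 3 entries, a list of its own where there are three numbers: the shift along the tool's x, y, z in m, then the turn, a rotation vector about the tool's x, y, z in degrees, then the opening in per cent of the stroke, from 0 (shut) to 100 (fully open). A call has 1 to 20 rows; each row shifts and turns the pose as measured when the row begins, along the tool's axes as they then stand; what a row does not reach is not made up. A row lasts 1/8 s, in which the tool goes at most 62.5 mm and 10.7 degrees, less where a joint would pass 70% of its speed; a pose out of reach is approached as far as the arm can. A call is refused whole if a number of a shift passes 0.0625 or a number of a turn 10.7, either way. A call with a gripper value outside its range is refused whole. The fingers move at their own pace and stop on an object; FORCE is the grip in N (left out, the last holds). Time passes only in rows, so rows that do not move let the fingers close. It gives the time, the measured TCP pose, the force and the opening at its end, in the units of the state.
- readout.state(): the state, without advancing time (a new reading comes with each control period).
- imaging.camera(name): name is "side" or "top" or "wrist"; returns the picture (400x640x3 uint8, red, green, blue); there is no depth.
- imaging.camera_info(name): a dict with "fx", "fy", "cx", "cy" (pixels), "rvec" (rotation vector, rad) and "tvec" (3), from world to camera coordinates, as OpenCV has them; the wrist camera has in their place "hand_eye" (4x4, takes a point from camera to tool coordinates, whose origin is the TCP and whose axes are the flange's). Camera axes: x right, y down, z forward; pixel columns grow to the right and rows downward; lengths in m; the calibration is good to about 2 mm. The wrist camera is an equidistant fisheye: a pixel r from the principal point sees the ray r / f radians off the axis. A picture is of the moment at which its call begins: read the wrist's pose just before it. camera_info takes no time and is no camera call.
- ctrl.job_done(): hands the job in, once; it reports no verdict.
Trained networks look in the newest picture that a camera, given by its name, has taken for a name from the list of things; names that differ only in an ending like _2 or _b are one class to them, and where a whole thing is asked for, a point or a joint stands for the part that bears it (a point fixed in the world has none). Each returns a list of dicts, best first, with "conf" (0 to 1); they miss things now and then, are a little off and sometimes report something else, mostly with a low value. They report only what shows in the picture. A call takes as long as a camera call. They do not tell look-alikes from the thing itself.
- look_for(camera, thing): "xyz" ([x, y, z] in m, in world coordinates, good to about 4 mm: the middle of the surface that is visible of it).
- outline_of(camera, thing): "region" (400x640 bool, what is visible of it).
- landmark_of(camera, thing): "xyz" ([x, y, z] in m, in world coordinates, good to about 4 mm: a listed point, or the origin of a listed thing).
The state is a dict: "time": time; "joints": joint angles; "qvel": joint speeds; "joint_torque": joint torques, N m; "tcp_pos": TCP position; "eef_rot": TCP orientation; "force": force on the tool from outside, world axes, zero at the start; "moment": the same for the moment, N m; "opening": opening from 0.0 (shut) to 1.0 (fully open).
Only numpy, scipy, OpenCV 4.12 (cv2) and the standard library are available. Lean on these libraries where they do the work, as an engineer would, in place of code of your own. Each camera call takes 0.05 s, during which the arm holds its last target. There are 200 camera calls.

## Working session

There is one attempt and no reset: what is moved stays moved. The work goes in short steps, Python scripts to look and compute and a shell command to move; the robot and the scene stay as the last step left them, time stands still between calls to the robot, and variables do not carry over. Pictures are saved under pics/ and viewed, about 8 in all and at most 12, crops included, and the job is handed in when it is done.

```bash
mkdir -p pics; cat > h.py <<'E'
import numpy as np, cv2
from scipy.spatial.transform import Rotation as R
from station import readout, imaging, ctrl, look_for, outline_of, landmark_of
def snap(c,name):
    im=imaging.camera(c); cv2.imwrite('pics/'+name,im[:,:,::-1]); return im
def proj(c,p):
    i=imaging.camera_info(c); K=np.array([[i['fx'],0,i['cx']],[0,i['fy'],i['cy']],[0,0,1.]])
    return cv2.projectPoints(np.float64(p).reshape(-1,3),np.float64(i['rvec']),np.float64(i['tvec']),K,None)[0][:,0]
def ray(c,u,v,z):
    i=imaging.camera_info(c); M=R.from_rotvec(i['rvec']).as_matrix(); t=np.array(i['tvec'])
    d=M.T@np.array([(u-i['cx'])/i['fx'],(v-i['cy'])/i['fy'],1]); o=-M.T@t
    return o+d*(z-o[2])/d[2]
E
python3 - <<'E'
from h import *
s=readout.state(); print(s)
for c in ['top','side']:
    snap(c,c+'0.png'); 
    for t in ['case','dock','home','keeper_post','keeper','tumbler_a','juice_cup','carton','goggles','bit_jar','engraver']:
        if c=='side' and t in('carton','goggles','bit_jar','engraver'): continue
        for d in landmark_of(c,t)[:3]: print(c,t,np.round(d['xyz'],3),round(d['conf'],2))
E
```

```text
{'time': 0.0, 'joints': array([-1.27600913e+00,  3.14225955e-01, -4.80954270e-02,  1.21020065e+00,
       -2.03944508e-05,  1.57081504e+00]), 'qvel': array([-0.00201886, -0.00013315,  0.00174431, -0.00031107,  0.00072399,
        0.00125368]), 'joint_torque': array([ 2.57423826e-04, -5.39590037e+01,  3.39748621e+01,  1.95275189e-02,
       -6.11920882e-05, -2.48833010e-05]), 'tcp_pos': array([ 0.17423453, -0.57384223,  0.40382719]), 'eef_rot': array([-3.10584780e+00, -4.61096568e-01,  4.29580465e-04]), 'force': array([-0.08277932,  0.14589699,  0.27861232]), 'moment': array([-0.02977512, -0.01381426, -0.05480804]), 'opening': 1.00141909311104}
top case [ 0.28   0.294 -0.001] 0.83
top case [ 0.571  0.037 -0.001] 0.7
top case [0.333 0.07  0.002] 0.68
top dock [0.703 0.004 0.002] 0.85
top home [ 0.705 -0.001 -0.001] 0.94
top keeper_post [0.532 0.177 0.066] 0.57Traceback (most recent call last):
  File "<stdin>", line 7, in <module>
ValueError: it knows: bit_jar, carton, case, dock, engraver, goggles, home, juice_cup, keeper_post, tumbler
```

```bash
ls pics
```

```text
top0.png
```

```bash
python3 - <<'E'
from h import *
for c in ['top','side']:
    snap(c,c+'0.png'); 
    for t in ['case','dock','home','keeper_post','tumbler','juice_cup','carton','goggles']:
        if c=='side' and t in('carton','goggles'): continue
        for d in landmark_of(c,t)[:3]: print(c,t,np.round(d['xyz'],3),round(d['conf'],2),proj(c,d['xyz'])[0].round())
E
```

```text
top case [ 0.334  0.068 -0.003] 0.97 [325. 276.]
top case [ 0.572  0.035 -0.001] 0.79 [339. 184.]
top case [ 0.732  0.414 -0.001] 0.68 [198. 125.]
top dock [ 0.703  0.004 -0.001] 0.74 [351. 136.]
top dock [ 0.473  0.284 -0.001] 0.46 [244. 221.]
top home [ 0.703 -0.002 -0.002] 0.81 [353. 136.]
top keeper_post [0.528 0.179 0.065] 0.79 [281. 198.]
top tumbler [ 0.728 -0.149 -0.002] 0.92 [408. 128.]
top tumbler [ 0.542 -0.187 -0.003] 0.61 [423. 197.]
top juice_cup [ 0.764  0.155 -0.001] 0.71 [294. 114.]
top carton [ 0.474  0.282 -0.002] 0.83 [245. 221.]
top carton [ 0.762  0.154 -0.006] 0.58 [295. 115.]
top goggles [ 0.406 -0.163 -0.001] 0.85 [414. 248.]
side case [ 0.334  0.073 -0.003] 0.93 [274. 192.]
side case [ 0.282  0.289 -0.004] 0.93 [307. 162.]
side case [ 0.573  0.039 -0.002] 0.73 [326. 228.]
side dock [0.699 0.004 0.002] 0.81 [356. 254.]
side dock [ 0.396 -0.166  0.004] 0.62 [226. 237.]
side keeper_post [0.702 0.002 0.002] 0.21 [357. 255.]
side tumbler [ 0.535 -0.184  0.003] 0.92 [257. 264.]
side tumbler [ 0.727 -0.15  -0.002] 0.87 [327. 297.]
side tumbler [0.571 0.041 0.001] 0.71 [326. 226.]
side juice_cup [0.759 0.156 0.   ] 0.81 [408. 234.]
side juice_cup [0.57  0.037 0.001] 0.41 [325. 227.]
```

View pics/top0.png

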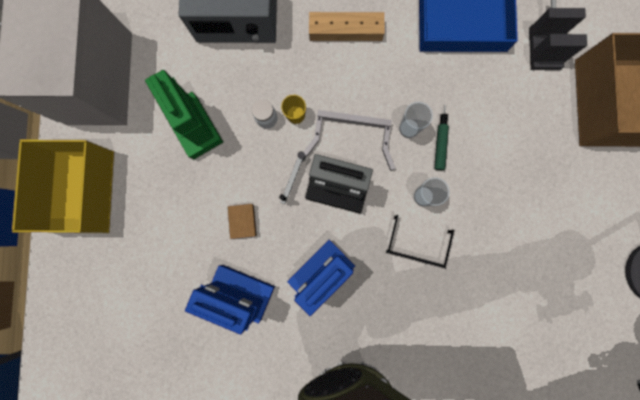

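View pics/side0.png

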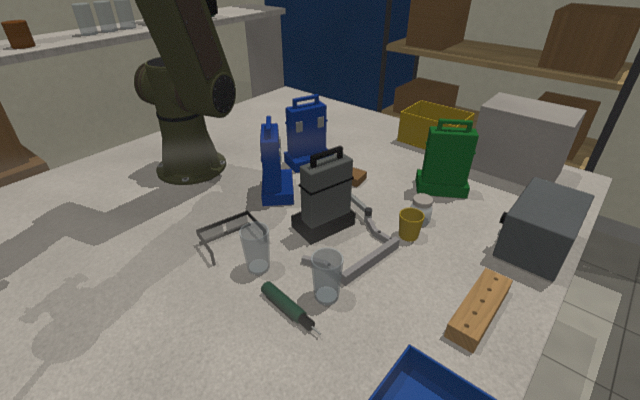

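Candidates for the case in the top view: grey case at (339,184), blue ones at (325,276) and (235,300), green one at (185,115). The grey/black one on the dock's axis is the case. Next I fit poses and check them in one close crop.

```bash
cat >> h.py <<'E'
def box(x0,x1,y0,y1,z0,z1): return np.array([[x,y,z] for x in(x0,x1) for y in(y0,y1) for z in(z0,z1)])
BOX=[box(-.06,.035,-.075,.075,0,.04),box(-.025,.025,-.065,.065,.04,.205)]
def place(p,q): 
    c,s=np.cos(q[2]),np.sin(q[2]); return p@np.array([[c,-s,0],[s,c,0],[0,0,1]]).T+[q[0],q[1],0]
def sil(c,q,S=4):
    m=np.zeros((400*S,640*S),np.uint8)
    for b in BOX: cv2.fillConvexPoly(m,cv2.convexHull(np.int32((proj(c,place(b,q))+.5)*S)),1)
    return cv2.resize(m.astype(np.float32),(640,400),interpolation=cv2.INTER_AREA)
def fitcase(q0,cams=('top','side')):
    from scipy.optimize import minimize
    T={}
    for c in cams:
        imaging.camera(c)
        for d in outline_of(c,'case'):
            m=d['region']; v,u=np.nonzero(m)
            if sil(c,q0)[m].mean()>.5: T[c]=m; break
    print('outlines',{c:int(m.sum()) for c,m in T.items()})
    f=lambda q:sum(np.abs(sil(c,q)-m).sum()/m.sum() for c,m in T.items())
    best=min((minimize(f,[q0[0],q0[1],a],method='Nelder-Mead',options=dict(initial_simplex=np.array([[q0[0],q0[1],a],[q0[0]+.01,q0[1],a],[q0[0],q0[1]+.01,a],[q0[0],q0[1],a+.15]]),maxiter=80)) for a in q0[2]+np.array([-.2,0,.2])),key=lambda r:r.fun)
    return best.x,best.fun
DOCK=[[(.035,-.085,.03),(.035,.085,.03)]]+[[(.035,s*.085,.02),(-.025,s*.085,.02),(-.078,s*.114,.02)] for s in(1,-1)]
def draw(im,c,P,q,col):
    for l in P: cv2.polylines(im,[np.int32(np.round((proj(c,place(np.array(l),q))+.5)*4*16))],False,col,1,cv2.LINE_AA,4)
E
python3 - <<'E'
from h import *
q,f=fitcase(np.array([.572,.037,-.15])); print('case',q.round(4),f)
im=snap('top','t1.png')
big=cv2.resize(im[:,:,::-1],None,fx=4,fy=4,interpolation=cv2.INTER_CUBIC)
for yaw,col in((-.1,(0,0,255)),(0,(0,255,0))): draw(big,'top',DOCK,(.704,.0,yaw),col)
draw(big,'top',[b[[0,1,3,2,0]] for b in BOX]+[b[[4,5,7,6,4]] for b in BOX],q,(255,0,255))
cv2.imwrite('pics/crop1.png',big[4*95:4*220,4*265:4*455])
d=outline_of('top','dock')
for x in d[:2]: print(x['conf'],x['region'].sum())
E
```

```text
outlines {'top': 2820, 'side': 4472}
case [ 0.5703  0.036  -0.2447] 0.11949070021187784
0.73 1474
```

View pics/crop1.png

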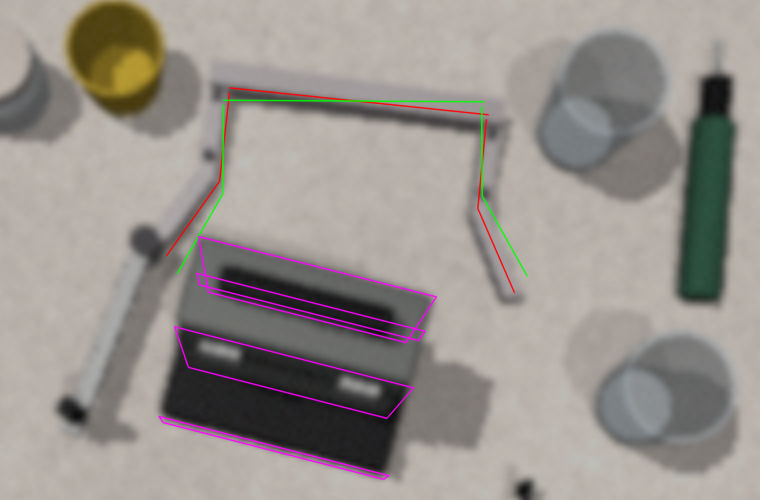

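Red overlay (dock yaw ≈ −0.11, origin (0.704, 0.000)) lies on the stop/guides. The grey case is on its way with yaw ≈ −0.245, and its fitted base edge is at crop (160,418)-(385,478). The keeper post is at crop (70,408), and the yellow cup and tumblers are clear of the path. I'll move behind the case now.

```bash
cat >> h.py <<'E'
D=np.array([.704,0,-.115])
def todock(q): # world pose->dock
    return np.r_[place(np.r_[np.array(q[:2])-D[:2],0],(0,0,-D[2]))[:2],q[2]-D[2]]
def toworld(q): return np.r_[place(np.r_[q[:2],0.],D)[:2],q[2]+D[2]]
def tool():
    s=readout.state(); M=R.from_rotvec(s['eef_rot']).as_matrix(); return s,M,np.arctan2(M[1,0],M[0,0])
def go(x,y,z,yaw):
    s,M,w=tool(); d=M.T@(np.array([x,y,z])-s['tcp_pos'])
    print('t',round(s['time'],2),'tcp',s['tcp_pos'].round(4),'yaw',round(w,3),'tilt',np.degrees(np.arccos(-M[2,2])).round(2),'F',s['force'].round(1),'| shift',d.round(4),'turn',M.T@[0,0,np.degrees(yaw-w)])
def behind(q,gap): return place(np.array([-.071-gap,0,0]),q)[:2]
E
python3 - <<'E'
from h import *
q=np.array([.5703,.036,-.245]); print(todock(q)); b=behind(q,.03); print(b); go(*b,.42,q[2])
E
```

```text
[-0.13694776  0.02042058 -0.13      ]
[0.47231613 0.06049819]
t 1.35 tcp [ 0.1743 -0.5741  0.4047] yaw 0.295 tilt 0.0 F [ 0.1 -0.3  0.3] | shift [ 0.4695 -0.5207 -0.0153] turn [-4.70922016e-04 -1.34953179e-03  3.09280046e+01]
```

```bash
python3 -m pendant '[[[0.039,-0.0434,-0.003],[0,0,0],100],[[0.039,-0.0434,-0.003],[0,0,0],100],[[0.039,-0.0434,-0.003],[0,0,0],100],[[0.039,-0.0434,-0.003],[0,0,0],100],[[0.039,-0.0434,-0.003],[0,0,0],100],[[0.039,-0.0434,0],[0,0,0],100],[[0.039,-0.0434,0],[0,0,0],100],[[0.039,-0.0434,0],[0,0,0],100],[[0.039,-0.0434,0],[0,0,0],100],[[0.039,-0.0434,0],[0,0,0],100],[[0.039,-0.0434,0],[0,0,0],100],[[0.039,-0.0434,0],[0,0,0],100]]'; python3 - <<'E'
from h import *
go(.4723,.0605,.42,-.245)
E
```

```text
time: 2.85
tcp_pos: [0.4793, 0.0754, 0.422]
eef_rot: [3.104, 0.448, 0.016]
force: [1.3, -0.6, 0.8]
opening: 1.003
t 2.85 tcp [0.4793 0.0754 0.422 ] yaw 0.287 tilt 0.68 F [ 1.3 -0.6  0.8] | shift [-0.011   0.0123  0.002 ] turn [-0.28673977 -0.21576362 30.45809956]
```

```bash
python3 -m pendant '[[[-0.011,0.0123,0],[0,0,0],100],[[0,0,0],[0,0,10],100],[[0,0,0],[0,0,10],100],[[0,0,0],[0,0,10],100],[[0,0,0],[0,0,0],100]]'; python3 - <<'E'
from h import *
q,f=fitcase(np.array([.571,.036,-.23])); print('case',q,f)
b=behind(q,.03); print(b); go(*b,.19,q[2])
c=snap('side','s2.png'); t=snap('top','t2.png')
cv2.imwrite('pics/both2.png',np.hstack([c[60:340,100:460],t[60:340,160:500]])[:,:,::-1])
E
```

```text
time: 3.48
tcp_pos: [0.4685, -0.0425, 0.4213]
eef_rot: [-3.058, 0.176, -0.01]
force: [-0.1, 0.6, -0.1]
opening: 0.998
outlines {'top': 2632, 'side': 4503}
case [ 0.57015246  0.0367974  -0.25353246] 0.18120078108177798
[0.47238118 0.06213073]
t 3.67 tcp [ 0.4691 -0.039   0.4214] yaw -0.108 tilt 4.54 F [-0.5 -0.3 -0.1] | shift [-0.0082 -0.0823  0.2386] turn [-0.01811446  0.66074734  8.32611225]
```

View pics/both2.png

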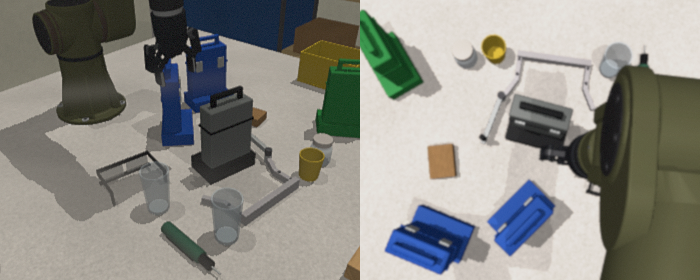

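```bash
python3 - <<'E'
from h import *
s=readout.state(); print(s['joints'].round(3),s['qvel'].round(3)); go(.4724,.062,.42,-.25)
E
```

```text
[-0.108  0.063 -0.317  1.189  0.079  3.14 ] [ 0.005  0.002  0.002 -0.001 -0.001  0.001]
t 3.77 tcp [ 0.4693 -0.0386  0.4214] yaw -0.107 tilt 4.53 F [ 1.3 -1.1 -0.5] | shift [-0.0076 -0.0999  0.0093] turn [-0.01742603  0.64849714  8.18186044]
```

Joint 6 hit its range limit. The fingers are symmetric, so I'll use the half-turned orientation.

```bash
cat >> h.py <<'E'
def go(x,y,z,yaw):
    s,M,w=tool(); d=M.T@(np.array([x,y,z])-s['tcp_pos'])
    T=R.from_euler('z',yaw)*R.from_euler('x',np.pi); e=(R.from_matrix(M).inv()*T).as_rotvec()
    print('t',round(s['time'],2),'tcp',s['tcp_pos'].round(4),'yaw',round(w,3),'j1,6',s['joints'][[0,5]].round(2),'F',s['force'].round(1),'| shift',d.round(4),'turn',np.degrees(e).round(2))
E
python3 -m pendant '[[[0,0,0],[0,0,-10.7],100],[[0,0,0],[0,0,-10.7],100],[[0,0,0],[0,0,-10.7],100],[[0,0,0],[0,0,-10.7],100],[[0,0,0],[0,0,-10.7],100],[[0,0,0],[0,0,-10.7],100],[[0,0,0],[0,0,-10.7],100],[[0,0,0],[0,0,-10.7],100],[[0,0,0],[0,0,-10.7],100],[[0,0,0],[0,0,-10.7],100],[[0,0,0],[0,0,-10.7],100],[[0,0,0],[0,0,-10.7],100],[[0,0,0],[0,0,-10.7],100],[[0,0,0],[0,0,-10.7],100],[[0,0,0],[0,0,-10.7],100],[[0,0,0],[0,0,-10.7],100],[[0,0,0],[0,0,0],100]]'; python3 - <<'E'
from h import *
go(.4724,.062,.42,np.pi-.25)
E
```

```text
time: 5.9
tcp_pos: [0.4702, -0.0202, 0.4212]
eef_rot: [-0.377, -3.114, -0.124]
force: [-0.6, 0.9, 0.2]
opening: 1.004
t 5.9 tcp [ 0.4702 -0.0202  0.4212] yaw 2.901 j1,6 [-0.07  0.17] F [-0.6  0.9  0.2] | shift [0.0175 0.08   0.0077] turn [ 4.46 -0.69  0.51]
```

```bash
python3 -m pendant '[[[0.009,0.04,0.004],[2.2,-0.3,0.2],100],[[0.009,0.04,0.004],[2.2,-0.3,0.2],100],[[0,0,0],[0,0,0],100]]'; python3 - <<'E'
from h import *
go(.4724,.062,.42,np.pi-.25)
E
```

```text
time: 6.28
tcp_pos: [0.4724, 0.0653, 0.4181]
eef_rot: [-0.404, -3.115, 0.002]
force: [-0.9, -1.2, 0.1]
opening: 1.0
t 6.28 tcp [0.4724 0.0653 0.4181] yaw 2.884 j1,6 [0.14 0.4 ] F [-0.9 -1.2  0.1] | shift [-0.0008 -0.0032 -0.0019] turn [-0.06 -0.01 -0.44]
```

```bash
python3 -m pendant '[[[0,-0.001,0.04],[0,0,-0.4],100],[[0,-0.001,0.04],[0,0,0],100],[[0,0,0.04],[0,0,0],100],[[0,0,0.04],[0,0,0],100],[[0,0,0],[0,0,0],100]]'; python3 - <<'E'
from h import *
go(.4724,.062,.187,np.pi-.25)
c=snap('side','s3.png'); t=snap('top','t3.png'); w=snap('wrist','w3.png')
cv2.imwrite('pics/both3.png',np.hstack([c[100:340,140:460],w[::2,::2][:,:320][:200] if 0 else cv2.resize(w,(384,240))])[:,:,::-1])
E
```

```text
time: 6.9
tcp_pos: [0.4726, 0.0624, 0.2555]
eef_rot: [0.407, 3.112, -0.001]
force: [0.8, 0.6, 0.7]
opening: 0.997
t 6.9 tcp [0.4726 0.0624 0.2555] yaw 2.882 j1,6 [0.13 0.39] F [0.8 0.6 0.7] | shift [ 0.0003 -0.0005  0.0685] turn [-0.01  0.2  -0.57]
```

View pics/both3.png

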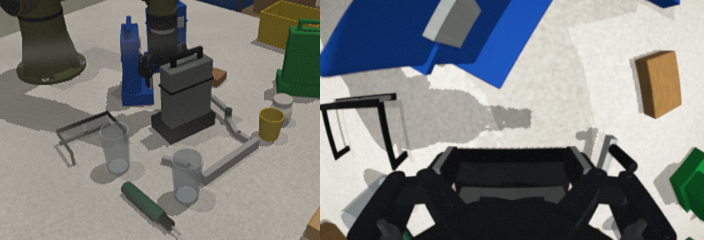

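```bash
python3 -m pendant '[[[0,0,0.04],[0,0,-0.5],100],[[0,0,0.0285],[0,0,0],100],[[0,0,0],[0,0,0],100]]'; python3 - <<'E'
from h import *
q=np.array([.5702,.0365,-.25]); print(todock(q))
go(*behind(q,.005),.187,np.pi+q[2])
E
```

```text
time: 7.42
tcp_pos: [0.481, 0.0633, 0.1963]
eef_rot: [0.391, 3.094, 0.007]
force: [-0.0, 0.8, 0.2]
opening: 1.007
[-0.13710448  0.0209058  -0.135     ]
t 7.42 tcp [0.481  0.0633 0.1963] yaw 2.89 j1,6 [0.13 0.38] F [-0.   0.8  0.2] | shift [-0.0168 -0.004   0.0097] turn [ 0.43  1.29 -0.1 ]
```

```bash
python3 -m pendant '[[[0,0,0],[0,0,0],100],[[0,0,0.009],[0.4,1.2,0],100],[[0,0,0],[0,0,0],100]]'; python3 - <<'E'
from h import *
q=np.array([.5702,.0365,-.25]);
go(*behind(q,.005),.187,np.pi+q[2]); print(readout.state()['joints'])
E
```

```text
time: 7.8
tcp_pos: [0.4839, 0.0636, 0.1914]
eef_rot: [0.394, 3.11, 0.003]
force: [0.3, -0.3, -0.2]
opening: 0.993
t 7.8 tcp [0.4839 0.0636 0.1914] yaw 2.889 j1,6 [0.13 0.38] F [ 0.3 -0.3 -0.2] | shift [-0.0143 -0.0049  0.0045] turn [ 0.15  0.38 -0.12]
[ 1.30783126e-01  3.00039281e-01 -6.05440155e-01  6.58162625e-01
 -6.09550513e-05  3.82908641e-01]
```

```bash
python3 -m pendant '[[[-0.008,-0.0025,0.0045],[0,0.4,0],100],[[-0.006,-0.0025,0.003],[0,0,0],100],[[-0.006,0,0],[0,0,0],100],[[-0.004,0,0],[0,0,0],100],[[0,0,0],[0,0,0],100]]'; python3 - <<'E'
from h import *
q,f=fitcase(np.array([.5705,.036,-.25])); print('case',q,f,todock(q))
go(*behind(q,0),.184,np.pi+q[2])
E
```

```text
time: 8.43
tcp_pos: [0.5041, 0.0524, 0.1827]
eef_rot: [-0.394, -3.106, -0.007]
force: [1.1, -0.3, 0.7]
opening: 1.002
outlines {'side': 4462}
case [ 0.56936048  0.0415241  -0.20034236] 0.06514735544598835 [-0.13851495  0.02580039 -0.08534236]
t 8.62 tcp [0.5043 0.0523 0.1828] yaw 2.889 j1,6 [0.1  0.35] F [-0.4 -0.9 -1.6] | shift [ 0.0052  0.0021 -0.0011] turn [ 0.19 -0.55 -2.97]
```

```bash
python3 -m pendant '[[[-0.006,0,0],[0,0,0],100],[[-0.005,0,0],[0,0,0],100]]'; python3 -m pendant '[[[-0.006,0,0],[0,0,0],100],[[-0.006,0,0],[0,0,0],100]]'; python3 - <<'E'
from h import *
go(0.5,0,.184,np.pi-.25)
snap('side','s4.png'); im=snap('wrist','w4.png');s=imaging.camera('side')
cv2.imwrite('pics/both4.png',np.hstack([cv2.resize(s[120:290,220:420],(470,400)),cv2.resize(im,(320,400))])[:,:,::-1])
E
```

```text
time: 8.88
tcp_pos: [0.5071, 0.0508, 0.1812]
eef_rot: [-0.39, -3.088, -0.012]
force: [-14.3, 5.4, 11.5]
opening: 0.999
time: 9.12
tcp_pos: [0.51, 0.0492, 0.1793]
eef_rot: [-0.386, -3.066, -0.017]
force: [-18.0, 6.1, 13.6]
opening: 1.0
t 9.12 tcp [0.51   0.0492 0.1793] yaw 2.891 j1,6 [0.09 0.34] F [-18.    6.1  13.6] | shift [-0.0022 -0.0501 -0.005 ] turn [ 0.27 -2.99 -0.04]
```

View pics/both4.png

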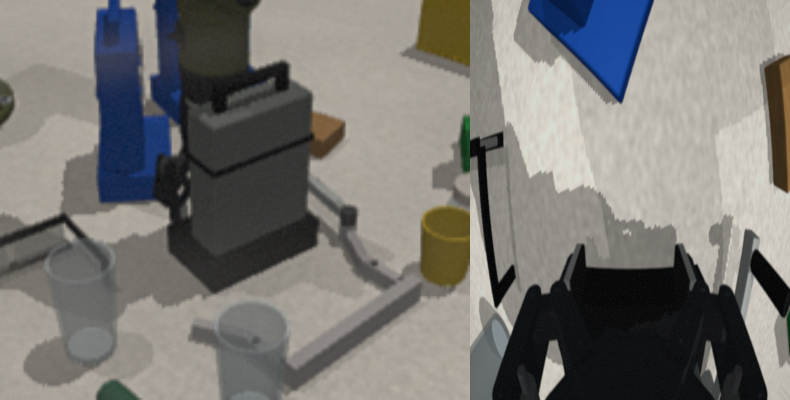

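```bash
python3 - <<'E'
from h import *
s,M,w=tool(); print('Ft',M.T@s['force'],'Mt',M.T@s['moment'],s['force'],s['moment'], M[:,2])
q,f=fitcase(np.array([.575,.036,-.25]),('side',)); print(q,f,todock(q))
E
```

```text
Ft [ 19.01807255   1.93347473 -12.5601868 ] Mt [0.02710194 3.35534078 0.25379871] [-17.29977511   6.36459075  13.54228438] [ 0.79399525  3.26143583 -0.23678657] [-0.04932551  0.01732371 -0.99863251]
outlines {'side': 4358}
[ 0.56788718  0.04284785 -0.17093879] 0.07437471317117944 [-0.14013041  0.02694634 -0.05593879]
```

Contact is at the fingertips (≈175 mm ahead of the TCP). The arm is compliant and has tilted and sunk, so I'll back off, square up, raise a bit, and push with larger steps while holding tilt.

```bash
python3 -m pendant '[[[0.012,0,-0.006],[0,-1.5,0],100],[[0,0,-0.004],[0,-1,0],100],[[0,0,0],[0,0,0],100]]'; python3 - <<'E'
from h import *
go(0.5,0.052,.190,np.pi-.25)
E
python3 -m pendant '[[[-0.008,0,-0.001],[0,-0.5,0],100],[[-0.012,0,-0.002],[0,-1,0],100],[[-0.014,0,-0.002],[0,-1.5,0],100],[[-0.014,0,-0.002],[0,-1.5,0],100]]'; python3 - <<'E'
from h import *
go(0.5,0.052,.190,np.pi-.25)
E
```

```text
time: 9.75
tcp_pos: [0.4997, 0.0521, 0.1906]
eef_rot: [-0.392, -3.113, -0.008]
force: [0.9, -0.6, 0.5]
opening: 0.998
t 9.75 tcp [0.4997 0.0521 0.1906] yaw 2.891 j1,6 [0.1  0.35] F [ 0.9 -0.6  0.5] | shift [-0.0003 -0.0001  0.0006] turn [ 0.28 -0.26 -0.02]
time: 10.25
tcp_pos: [0.5322, 0.0416, 0.1904]
eef_rot: [0.383, 3.085, -0.0]
force: [-13.5, 4.3, 0.7]
opening: 1.0
t 10.25 tcp [0.5322 0.0416 0.1904] yaw 2.895 j1,6 [0.08 0.33] F [-13.5   4.3   0.7] | shift [ 0.0338  0.0023 -0.0007] turn [0.22 1.86 0.18]
```

```bash
python3 - <<'E'
from h import *
q,f=fitcase(np.array([.60,.03,-.245])); print('case',q,f,todock(q))
print([ (d['xyz'].round(3) if hasattr(d['xyz'],'round') else d['xyz'],d['conf']) for c in ('side',) for d in landmark_of(c,'case')])
t=imaging.camera('top'); s=imaging.camera('side')
big=cv2.resize(s[:,:,::-1],None,fx=4,fy=4,interpolation=cv2.INTER_CUBIC)
draw(big,'side',DOCK,D,(0,0,255)); draw(big,'side',[b[[0,1,3,2,0]] for b in BOX]+[b[[4,5,7,6,4]] for b in BOX],q,(255,0,255))
cv2.imwrite('pics/b5.png',np.hstack([cv2.resize(big[480:1240,840:1800],(480,380)),cv2.resize(t[90:210,260:360],(317,380))[:,:,::-1]]))
E
```

```text
outlines {'side': 4607}
case [ 0.60597093  0.02987043 -0.2085125 ] 0.07371934013457782 [-0.1008091   0.01842462 -0.0935125 ]
[([0.2827, 0.2902, -0.0017], 0.97), ([0.3336, 0.0687, -0.0008], 0.73), ([0.6085, 0.0304, 0.005], 0.69), ([0.7324, 0.4139, 0.0024], 0.6)]
```

View pics/b5.png

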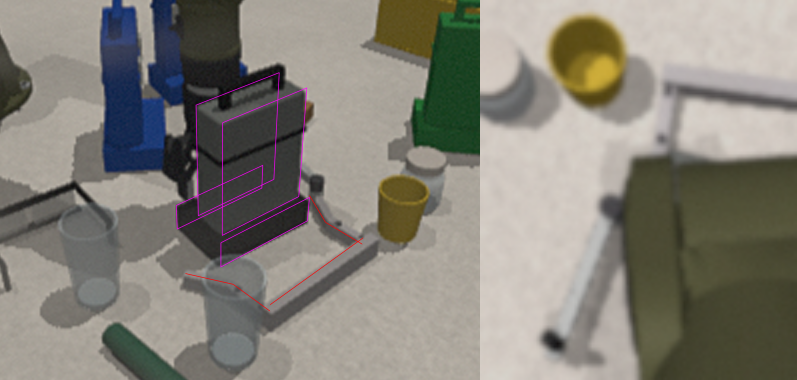

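```bash
cat >> h.py <<'E'
def tgt(x,y,a,z=.19,dy=-.004):
    q=toworld(np.array([x,y,a])); p=place(np.array([-.071,dy,0]),q); go(p[0],p[1],z,np.pi+q[2])
E
python3 - <<'E'
from h import *
tgt(-.08,.011,-.09); tgt(-.062,.004,-.04); tgt(-.03,0,0)
E
```

```text
t 10.6 tcp [0.5338 0.0412 0.1906] yaw 2.894 j1,6 [0.08 0.33] F [-6.6  1.  -4. ] | shift [-0.0235 -0.0049  0.0015] turn [ 0.14  2.1  -2.44]
t 10.6 tcp [0.5338 0.0412 0.1906] yaw 2.894 j1,6 [0.08 0.33] F [-6.6  1.  -4. ] | shift [-0.0427 -0.013   0.0021] turn [ 0.09  2.11 -5.3 ]
t 10.6 tcp [0.5338 0.0412 0.1906] yaw 2.894 j1,6 [0.08 0.33] F [-6.6  1.  -4. ] | shift [-0.0754 -0.0156  0.0033] turn [ 0.04  2.11 -7.59]
```

```bash
python3 -m pendant '[[[-0.012,-0.003,0],[0,0,-1.2],100],[[-0.012,-0.003,0],[0,0,-1.2],100],[[-0.012,-0.003,0],[0,-0.3,-1.2],100],[[-0.012,-0.003,0],[0,-0.3,-1.2],100]]'; python3 - <<'E'
from h import *
q,f=fitcase(np.array([.635,.02,-.16]),('side',)); print('case',q,f,todock(q))
tgt(-.062,.004,-.04); tgt(-.03,0,0)
E
```

```text
time: 11.1
tcp_pos: [0.5573, 0.0232, 0.1842]
eef_rot: [-0.244, -3.12, -0.016]
force: [-22.9, 6.8, 17.3]
opening: 0.998
outlines {'side': 4325}
case [ 0.62204961  0.02865722 -0.06849297] 0.09576589595375723 [-0.08469741  0.01906439  0.04650703]
t 11.2 tcp [0.5585 0.0228 0.184 ] yaw 2.985 j1,6 [0.04 0.19] F [-18.2   3.9  10.8] | shift [-0.0141 -0.0024 -0.0062] turn [ 0.47 -0.61 -0.08]
t 11.2 tcp [0.5585 0.0228 0.184 ] yaw 2.985 j1,6 [0.04 0.19] F [-18.2   3.9  10.8] | shift [-0.0465 -0.008  -0.0066] turn [ 0.48 -0.6  -2.37]
```

```bash
python3 -m pendant '[[[0.02,0,-0.006],[0,-0.6,0],100],[[0.02,0,0],[0,0,0],100],[[0,0,0],[0,0,0],100]]'; python3 - <<'E'
from h import *
from scipy.optimize import minimize
im=imaging.camera('side')
ds=[d for d in outline_of('side','case') if sil('side',(.622,.028,-.1))[d['region']].mean()>.5]
m=ds[0]['region']
for a in(-.2,-.15,-.1,-.05,0.):
    r=minimize(lambda p:np.abs(sil('side',(p[0],p[1],a))-m).sum()/m.sum(),[.622,.028],method='Nelder-Mead',options=dict(initial_simplex=[[.622,.028],[.632,.028],[.622,.038]],maxiter=50)); print(a,r.x.round(4),round(r.fun,4))
for n in(1,2,3):
    imaging.camera('side'); print([(np.round(d['xyz'],3),round(d['conf'],2)) for d in landmark_of('side','case') if d['xyz'][0]>.5 and d['xyz'][1]<.2])
big=cv2.resize(im[:,:,::-1],None,fx=4,fy=4,interpolation=cv2.INTER_CUBIC)
draw(big,'side',DOCK,D,(0,0,255)); draw(big,'side',[b[[0,1,3,2,0]] for b in BOX]+[b[[4,5,7,6,4]] for b in BOX],(.623,.0265,-.12),(255,0,255))
draw(big,'side',[b[[0,1,3,2,0]] for b in BOX]+[b[[4,5,7,6,4]] for b in BOX],(.622,.0287,-.068),(0,255,255))
cv2.imwrite('pics/b6.png',big[560:1160,1080:1740])
go(.5,0,.19,np.pi)
E
```

```text
time: 11.58
tcp_pos: [0.52, 0.0284, 0.1894]
eef_rot: [0.246, 3.132, 0.012]
force: [0.6, -0.9, 0.9]
opening: 1.0
-0.2 [0.6232 0.0236] 0.1209
-0.15 [0.6233 0.0263] 0.1063
-0.1 [0.6243 0.0265] 0.0972
-0.05 [0.6243 0.0286] 0.102
0.0 [0.622  0.0306] 0.1173
[(array([0.627, 0.023, 0.003]), 0.59)]
[(array([0.628, 0.021, 0.002]), 0.88)]
[(array([0.629, 0.024, 0.001]), 0.63)]
t 11.97 tcp [0.5208 0.0285 0.1896] yaw 2.984 j1,6 [0.05 0.21] F [-1.   0.3  0.1] | shift [ 0.0161 -0.0314 -0.0007] turn [ 0.47  0.07 -9.01]
```

View pics/b6.png

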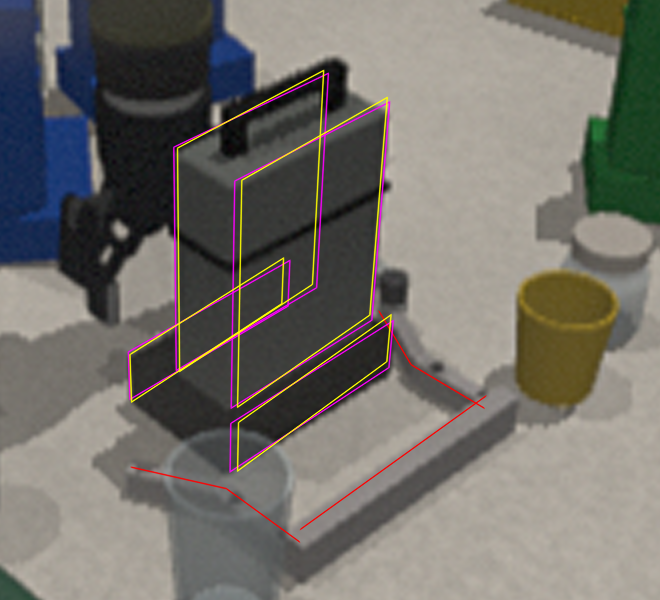

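Magenta (yaw −0.12) fits best. The case is at dock ≈ (−81, +16) mm, about square, with its left front corner about 5 mm from the left flare. I'll re-centre the tool behind it and push forward with a rightward drift.

```bash
python3 - <<'E'
from h import *
tgt(-.09,.0163,0,dy=0); tgt(-.0814,.0163,0,dy=0);tgt(-.055,.006,0,dy=0)
E
```

```text
t 11.97 tcp [0.5208 0.0285 0.1896] yaw 2.984 j1,6 [0.05 0.21] F [-1.   0.3  0.1] | shift [-0.0239  0.0101 -0.0003] turn [ 0.47  0.04 -2.42]
t 11.97 tcp [0.5208 0.0285 0.1896] yaw 2.984 j1,6 [0.05 0.21] F [-1.   0.3  0.1] | shift [-0.0325  0.0104 -0.0003] turn [ 0.47  0.04 -2.42]
t 11.97 tcp [0.5208 0.0285 0.1896] yaw 2.984 j1,6 [0.05 0.21] F [-1.   0.3  0.1] | shift [-0.0593  0.0013 -0.0004] turn [ 0.47  0.04 -2.42]
```

```bash
python3 -m pendant '[[[-0.012,0.01,0],[0.4,0,-2.4],100],[[-0.012,0,0],[0,0,0],100],[[-0.014,0,-0.001],[0,-0.6,0],100],[[-0.014,-0.003,-0.002],[0,-0.8,0],100],[[-0.014,-0.004,-0.002],[0,-0.8,0],100],[[-0.014,-0.004,-0.002],[0,-0.8,0],100]]'; python3 - <<'E'
from h import *
tgt(-.055,.006,0,dy=0); tgt(0,0,0,dy=0)
q,f=fitcase(np.array([.645,.015,-.115]),('side',)); print('case',q,f,todock(q))
print([(np.round(d['xyz'],3),round(d['conf'],2)) for d in landmark_of('side','case') if d['xyz'][0]>.5 and d['xyz'][1]<.2])
E
```

```text
time: 12.72
tcp_pos: [0.5908, 0.0204, 0.1896]
eef_rot: [0.17, 3.122, 0.004]
force: [-15.1, 6.9, 4.6]
opening: 1.004
t 12.72 tcp [0.5908 0.0204 0.1896] yaw 3.033 j1,6 [0.03 0.14] F [-15.1   6.9   4.6] | shift [ 0.0112 -0.0012 -0.0006] turn [0.19 0.87 0.35]
t 12.72 tcp [0.5908 0.0204 0.1896] yaw 3.033 j1,6 [0.03 0.14] F [-15.1   6.9   4.6] | shift [-0.0438 -0.0075  0.0003] turn [0.19 0.87 0.35]
outlines {'side': 4321}
case [ 0.65892682  0.01665803 -0.06851904] 0.13463318676232353 [-0.04668691  0.011376    0.04648096]
[(array([ 0.664,  0.012, -0.001]), 0.59)]
```

```bash
python3 -m pendant '[[[-0.013,-0.003,-0.001],[0,0,0],100],[[-0.013,-0.003,-0.002],[0,-0.6,0],100],[[-0.013,-0.002,-0.002],[0,-0.7,0],100]]'; python3 - <<'E'
from h import *
tgt(0,0,0,dy=0)
q,f=fitcase(np.array([.685,.01,-.115]),('side',)); print('case',q,f,todock(q))
print([(np.round(d['xyz'],3),round(d['conf'],2)) for d in landmark_of('side','case') if d['xyz'][0]>.5 and d['xyz'][1]<.2])
E
```

```text
time: 13.25
tcp_pos: [0.6159, 0.0109, 0.1889]
eef_rot: [-0.164, -3.137, -0.014]
force: [-18.1, 4.8, 9.6]
opening: 0.995
t 13.25 tcp [0.6159 0.0109 0.1889] yaw 3.037 j1,6 [0.02 0.12] F [-18.1   4.8   9.6] | shift [-0.0178 -0.0009 -0.0011] turn [ 0.5  -0.03  0.59]
outlines {'side': 4309}
case [ 0.67873024  0.01490938 -0.0774593 ] 0.15344337433279184 [-0.02681365  0.01191128  0.0375407 ]
[(array([0.685, 0.003, 0.003]), 0.96)]
```

```bash
python3 -m pendant '[[[-0.013,0,-0.002],[0,-0.5,-0.5],100],[[-0.013,0,-0.002],[0,-0.6,0],100]]'; python3 -m pendant '[[[-0.012,0,-0.002],[0,-0.6,0],100]]';  python3 - <<'E'
from h import *
tgt(0,0,0,dy=0)
E
```

```text
time: 13.65
tcp_pos: [0.6314, 0.0089, 0.1886]
eef_rot: [-0.151, -3.127, -0.014]
force: [-34.5, 6.6, 27.0]
opening: 0.997
time: 13.78
tcp_pos: [0.6339, 0.0086, 0.1886]
eef_rot: [-0.151, -3.112, -0.016]
force: [-49.1, 6.5, 41.7]
opening: 0.998
t 13.78 tcp [0.6339 0.0086 0.1886] yaw 3.045 j1,6 [0.01 0.11] F [-49.1   6.5  41.7] | shift [ 0.0004 -0.0005 -0.0014] turn [ 0.49 -1.51  1.04]
```

```bash
python3 -m pendant '[[[0.006,0,0],[0,0,0],100],[[0.015,0,0],[0,-0.8,0],100],[[0.03,0,0],[0,0,0],100],[[0,0,0],[0,0,0],100]]'; python3 - <<'E'
from h import *
go(.56,.02,.19,3.03)
q,f=fitcase(np.array([.704,.00,-.115]),('side',)); print('case',q,f,todock(q))
print([(np.round(d['xyz'],3),round(d['conf'],2)) for d in landmark_of('side','case') if d['xyz'][0]>.5 and d['xyz'][1]<.2])
im=imaging.camera('top'); print([(np.round(d['xyz'],3),round(d['conf'],2)) for d in landmark_of('top','case') if d['xyz'][0]>.5 and d['xyz'][1]<.2],[(np.round(d['xyz'],3),round(d['conf'],2)) for d in landmark_of('top','keeper_post')])
E
```

```text
time: 14.28
tcp_pos: [0.5832, 0.0133, 0.1888]
eef_rot: [-0.152, -3.125, -0.014]
force: [0.3, 0.3, 0.3]
opening: 1.005
t 14.28 tcp [0.5832 0.0133 0.1888] yaw 3.045 j1,6 [0.02 0.12] F [0.3 0.3 0.3] | shift [ 0.0237  0.0044 -0.0008] turn [ 0.47 -0.78  0.84]
outlines {'side': 4171}
case [ 0.68547226  0.02347174 -0.10877149] 0.14467453847998082 [-0.02109867  0.02119071  0.00622851]
[(array([ 0.7  ,  0.001, -0.   ]), 0.67)]
[] [(array([0.529, 0.179, 0.064]), 0.8)]
```

The case is against the stop: force rose sharply to 49 N with the TCP exactly at the home pose. Next is the keeper; the post is measured at (0.530, 0.179), a≈1.87.

```bash
cat >> h.py <<'E'
def kp(a,off,r=.12,z=.228):
    # tool behind post at angle a (post), off m tangentially behind; push along tool -x
    u=np.array([-np.sin(a),-np.cos(a)]); t=np.array([np.cos(a),-np.sin(a)])
    p=np.array([-.077,.122])+r*u-off*t; w=toworld(np.r_[p,-a]); go(w[0],w[1],z,w[2]+np.pi)
E
python3 -m pendant '[[[0.01,0,-0.05],[0.4,-0.8,0],0],[[0,0,-0.05],[0,0,0],0],[[0,0,-0.01],[0,0,0],0],[[0,0,0],[0,0,0],0]]' 
python3 - <<'E'
from h import *
kp(1.87,.04,z=.30); kp(1.87,.019)
E
```

```text
time: 15.08
tcp_pos: [0.577, 0.0134, 0.3008]
eef_rot: [0.153, 3.136, 0.002]
force: [0.3, 0.2, -0.2]
opening: 0.15
t 15.07 tcp [0.577  0.0134 0.3008] yaw 3.044 j1,6 [0.02 0.12] F [ 0.3  0.2 -0.2] | shift [0.0488 0.1978 0.0009] turn [1.5000e-01 2.0000e-02 1.0813e+02]
t 15.07 tcp [0.577  0.0134 0.3008] yaw 3.044 j1,6 [0.02 0.12] F [ 0.3  0.2 -0.2] | shift [0.0555 0.1777 0.0729] turn [1.5000e-01 2.0000e-02 1.0813e+02]
```

```bash
python3 -m pendant '[[[0.012,0.05,0],[0,0,0],0],[[0.012,0.05,0],[0,0,0],0],[[0.012,0.05,0],[0,0,0],0],[[0.012,0.05,0],[0,0,0],0],[[0,0,0],[0,0,10.7],0],[[0,0,0],[0,0,10.7],0],[[0,0,0],[0,0,10.7],0],[[0,0,0],[0,0,10.7],0],[[0,0,0],[0,0,10.7],0],[[0,0,0],[0,0,10.7],0],[[0,0,0],[0,0,10.7],0],[[0,0,0],[0,0,10.7],0],[[0,0,0],[0,0,10.7],0],[[0,0,0],[0,0,10.7],0],[[0,0,0],[0,0,0],0]]' 
python3 - <<'E'
from h import *
kp(1.87,.04,z=.30); kp(1.87,.04)
E
```

```text
time: 16.95
tcp_pos: [0.5425, 0.2213, 0.2701]
eef_rot: [-2.623, -1.714, 0.055]
force: [-0.1, -0.8, -0.8]
opening: -0.004
t 16.95 tcp [0.5425 0.2213 0.2701] yaw 1.158 j1,6 [0.39 2.37] F [-0.1 -0.8 -0.8] | shift [-0.0044  0.0066 -0.0299] turn [-1.46  1.46  0.06]
t 16.95 tcp [0.5425 0.2213 0.2701] yaw 1.158 j1,6 [0.39 2.37] F [-0.1 -0.8 -0.8] | shift [-0.0026  0.0084  0.042 ] turn [-1.46  1.46  0.06]
```

```bash
python3 -m pendant '[[[-0.001,0.008,0],[-1.4,1.4,0],0],[[0,0,0.02],[0,0,0],0],[[0,0,0.02],[0,0,0],0],[[0,0,0],[0,0,0],0]]' 
python3 - <<'E'
from h import *
kp(1.87,.04); kp(1.87,.018)
t=imaging.camera('top'); s=imaging.camera('side')
cv2.imwrite('pics/b7.png',np.hstack([cv2.resize(t[80:230,240:440],(420,315),interpolation=cv2.INTER_CUBIC),cv2.resize(s[120:300,230:440],(367,315),interpolation=cv2.INTER_CUBIC)])[:,:,::-1])
q,f=fitcase(np.array([.702,.00,-.115])); print('case',q,f,todock(q))
for c in('top','side'): print([(np.round(d['xyz'],3),round(d['conf'],2)) for d in landmark_of(c,'case') if d['xyz'][0]>.5 and d['xyz'][1]<.2])
E
```

```text
time: 17.45
tcp_pos: [0.5485, 0.2165, 0.2247]
eef_rot: [-2.616, -1.737, 0.009]
force: [-0.2, 0.1, 0.7]
opening: 0.003
t 17.45 tcp [0.5485 0.2165 0.2247] yaw 1.172 j1,6 [0.38 2.35] F [-0.2  0.1  0.7] | shift [-0.0017 -0.0001 -0.0033] turn [-0.24  0.24  0.9 ]
t 17.45 tcp [0.5485 0.2165 0.2247] yaw 1.172 j1,6 [0.38 2.35] F [-0.2  0.1  0.7] | shift [-0.0237 -0.0005 -0.0032] turn [-0.24  0.24  0.9 ]
outlines {'top': 3421}
case [ 6.97514380e-01 -5.62681266e-04 -1.04931657e-01] 0.029048523823443438 [-0.00637822 -0.00130317  0.01006834]
[(array([0.699, 0.001, 0.001]), 0.61)]
[(array([ 0.7  ,  0.004, -0.   ]), 0.68)]
```

View pics/b7.png

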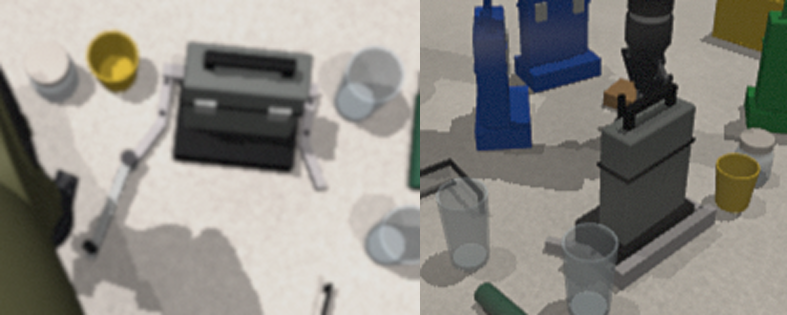

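Both views show the case seated in the dock, nearly square (yaw error ~0.01), and the post at top-crop (92,247) with the shut fingers beside it. I'll swing the bar now.

```bash
python3 -m pendant '[[[-0.012,0,-0.003],[0,0,0.5],0],[[-0.011,0,0],[0,0,0],0],[[-0.0188,-0.0013,0],[0,0,-9],0],[[-0.0188,-0.0013,0],[0,0,-9],0],[[-0.0188,-0.0013,0],[0,0,-9],0],[[-0.0188,-0.0013,0],[0,0,-9],0]]' 
python3 - <<'E'
from h import *
kp(1.24,.018); kp(.8,.018)
imaging.camera('top'); print([(np.round(d['xyz'],3),round(d['conf'],2)) for d in landmark_of('top','keeper_post')])
imaging.camera('side'); print([(np.round(d['xyz'],3),round(d['conf'],2)) for d in landmark_of('side','keeper_post')])
E
```

```text
time: 18.6
tcp_pos: [0.5217, 0.1197, 0.2325]
eef_rot: [1.94, 2.47, 0.006]
force: [0.1, 3.1, 0.4]
opening: -0.003
t 18.6 tcp [0.5217 0.1197 0.2325] yaw 1.81 j1,6 [0.23 1.56] F [0.1 3.1 0.4] | shift [ 0.0025 -0.0007  0.0045] turn [ 0.2  -0.09  1.35]
t 18.6 tcp [0.5217 0.1197 0.2325] yaw 1.81 j1,6 [0.23 1.56] F [0.1 3.1 0.4] | shift [-0.0504  0.0018  0.0044] turn [  0.21  -0.04 -23.86]
[]
[(array([0.525, 0.101, 0.066]), 0.49)]
```

```bash
python3 -m pendant '[[[-0.0188,-0.0013,0.003],[0,0,-9],0],[[-0.0188,-0.0013,0],[0,0,-9],0],[[-0.0188,-0.0013,0],[0,0,-9],0],[[-0.0188,-0.0013,0],[0,0,-9],0],[[-0.0188,-0.0013,0],[0,0,-9],0]]' 
python3 - <<'E'
from h import *
kp(.4,.018); kp(0,.018)
imaging.camera('side'); print([(np.round(d['xyz'],3),round(d['conf'],2)) for d in landmark_of('side','keeper_post')])
E
```

```text
time: 19.42
tcp_pos: [0.564, 0.0414, 0.2289]
eef_rot: [-0.835, -3.027, -0.009]
force: [-0.6, 0.5, 0.6]
opening: 0.0
t 19.43 tcp [0.564  0.0414 0.2289] yaw 2.603 j1,6 [0.07 0.61] F [-0.6  0.5  0.6] | shift [-0.0059 -0.0045  0.0008] turn [ 0.29 -0.17 -1.34]
t 19.43 tcp [0.564  0.0414 0.2289] yaw 2.603 j1,6 [0.07 0.61] F [-0.6  0.5  0.6] | shift [-0.054  -0.0009  0.0007] turn [  0.32  -0.11 -24.26]
[(array([0.579, 0.033, 0.069]), 0.49)]
```

```bash
python3 -m pendant '[[[-0.02,-0.0025,0],[0,0,-9],0],[[-0.02,-0.0015,0],[0,0,-9],0],[[-0.015,-0.001,0],[0,0,-6],0]]'; python3 -m pendant '[[[-0.008,0,0],[0,0,0],0]]'
python3 - <<'E'
from h import *
kp(0,.018); s,M,w=tool(); print(M.T@s['force'])
imaging.camera('side'); print([(np.round(d['xyz'],3),round(d['conf'],2)) for d in landmark_of('side','keeper_post')], proj('side',toworld(np.array([-.077,.002,0]))*[1,1,0]+[0,0,.067]))
E
```

```text
time: 19.9
tcp_pos: [0.6108, 0.0176, 0.228]
eef_rot: [-0.197, -3.13, -0.011]
force: [-35.2, 3.8, 16.7]
opening: -0.001
time: 20.02
tcp_pos: [0.6129, 0.0176, 0.2264]
eef_rot: [-0.202, -3.114, -0.011]
force: [-31.3, 1.5, 19.7]
opening: -0.005
t 20.02 tcp [0.6129 0.0176 0.2264] yaw 3.012 j1,6 [0.03 0.16] F [-31.3   1.5  19.7] | shift [ 0.0025 -0.005  -0.0016] turn [ 0.33 -1.22 -0.83]
[ 31.60254378  -2.47632471 -19.05882032]
[] [[336.4155846  220.88111076]]
```

The bar met its stop: 31–35 N at the computed shut pose. I'll back straight off, lift, move aside and check.

```bash
python3 -m pendant '[[[0.01,0,0],[0,0,0],0],[[0.03,0,0],[0,-1,0],0],[[0.02,0,-0.03],[0,0,0],0],[[0,0,-0.05],[0,0,0],0],[[0,0,-0.05],[0,0,0],0],[[0,0,-0.05],[0,0,0],0],[[0,-0.06,0],[0,0,0],0],[[0,-0.06,0],[0,0,0],0],[[0,-0.06,0],[0,0,0],0],[[0,-0.06,0],[0,0,0],0],[[0,-0.06,0],[0,0,0],0],[[0,0,0],[0,0,0],0]]'
python3 - <<'E'
from h import *
t=imaging.camera('top')
print([(np.round(d['xyz'],3),round(d['conf'],2)) for d in landmark_of('top','keeper_post')])
q,f=fitcase(np.array([.702,.00,-.115])); print('case',q,f,todock(q))
for n in('home','case','dock','tumbler','juice_cup','carton','goggles'):
    print(n,[(np.round(d['xyz'],3),round(d['conf'],2)) for d in landmark_of('top',n)])
s=imaging.camera('side')
big=cv2.resize(t[:,:,::-1],None,fx=4,fy=4,interpolation=cv2.INTER_CUBIC)
draw(big,'top',[[(-.077,.122,.042),(-.077,-.01,.042)]],D,(0,0,255))
cv2.imwrite('pics/b8.png',np.hstack([cv2.resize(big[4*90:4*200,4*265:4*425],(458,315)),cv2.resize(s[150:300,250:420],(342,315),interpolation=cv2.INTER_CUBIC)[:,:,::-1]]))
E
```

```text
time: 21.62
tcp_pos: [0.5015, -0.2688, 0.4111]
eef_rot: [0.26, 3.128, 0.009]
force: [0.3, 0.4, -1.1]
opening: -0.004
[(array([0.624, 0.016, 0.068]), 0.88), (array([ 0.406, -0.162, -0.   ]), 0.29)]
outlines {'top': 3380, 'side': 4195}
case [ 6.97812049e-01  5.30936023e-04 -8.57022244e-02] 0.29107815376152224 [-0.006208   -0.00018262  0.02929778]
home []
case [(array([ 0.732,  0.413, -0.001]), 0.97), (array([0.336, 0.068, 0.003]), 0.96), (array([ 0.697,  0.   , -0.004]), 0.93), (array([0.281, 0.294, 0.001]), 0.58), (array([ 0.406, -0.163,  0.   ]), 0.27)]
dock []
tumbler [(array([ 0.727, -0.15 , -0.   ]), 0.87), (array([ 0.54 , -0.186, -0.003]), 0.75)]
juice_cup [(array([ 0.761,  0.154, -0.003]), 0.8)]
carton [(array([ 0.471,  0.283, -0.003]), 0.63)]
goggles [(array([ 0.405, -0.163, -0.005]), 0.76)]
```

View pics/b8.png

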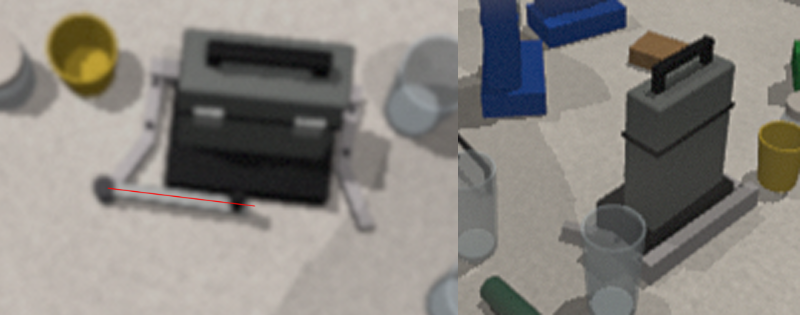

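```bash
python3 - <<'E'
from h import *
ims=np.mean([imaging.camera('top').astype(float) for _ in range(6)],0)
g=ims.mean(2).astype(np.float32)
for y in(.06,.045,.03):
    xs=np.arange(-.1,-.03,.002); P=np.array([np.r_[toworld(np.array([x,y,0]))[:2],.041] for x in xs]); uv=proj('top',P).astype(np.float32)
    v=cv2.remap(g,uv[:,:1],uv[:,1:],cv2.INTER_LINEAR)[:,0]; print(y,list(zip((xs*1000).round().astype(int),v.astype(int))))
i=imaging.camera_info('top'); print('cam',-R.from_rotvec(i['rvec']).as_matrix().T@i['tvec'])
big=cv2.resize(np.uint8(ims[:,:,::-1]),None,fx=4,fy=4,interpolation=cv2.INTER_CUBIC)
draw(big,'top',[[(-.06,-.075,.04),(-.06,.075,.04)]],D,(0,255,0))
draw(big,'top',[[(-.083,.122,.042),(-.083,-.01,.042)],[(-.071,.122,.042),(-.071,-.01,.042)],[(-.025,.085,.02),(-.078,.114,.02)],[(-.025,-.085,.02),(-.078,-.114,.02)]],D,(0,0,255))
cv2.imwrite('pics/b9.png',cv2.resize(big[4*110:4*180,4*285:4*410],None,fx=1.5,fy=1.5))
E
```

```text
0.06 [(np.int64(-100), np.int64(185)), (np.int64(-98), np.int64(181)), (np.int64(-96), np.int64(168)), (np.int64(-94), np.int64(150)), (np.int64(-92), np.int64(132)), (np.int64(-90), np.int64(121)), (np.int64(-88), np.int64(110)), (np.int64(-86), np.int64(106)), (np.int64(-84), np.int64(114)), (np.int64(-82), np.int64(138)), (np.int64(-80), np.int64(157)), (np.int64(-78), np.int64(165)), (np.int64(-76), np.int64(165)), (np.int64(-74), np.int64(157)), (np.int64(-72), np.int64(125)), (np.int64(-70), np.int64(83)), (np.int64(-68), np.int64(43)), (np.int64(-66), np.int64(19)), (np.int64(-64), np.int64(24)), (np.int64(-62), np.int64(29)), (np.int64(-60), np.int64(32)), (np.int64(-58), np.int64(33)), (np.int64(-56), np.int64(32)), (np.int64(-54), np.int64(32)), (np.int64(-52), np.int64(33)), (np.int64(-50), np.int64(33)), (np.int64(-48), np.int64(33)), (np.int64(-46), np.int64(33)), (np.int64(-44), np.int64(33)), (np.int64(-42), np.int64(32)), (np.int64(-40), np.int64(31)), (np.int64(-38), np.int64(33)), (np.int64(-36), np.int64(32)), (np.int64(-34), np.int64(31)), (np.int64(-32), np.int64
[... 1560 characters left out ...]
64(136)), (np.int64(-72), np.int64(100)), (np.int64(-70), np.int64(59)), (np.int64(-68), np.int64(24)), (np.int64(-66), np.int64(18)), (np.int64(-64), np.int64(21)), (np.int64(-62), np.int64(27)), (np.int64(-60), np.int64(30)), (np.int64(-58), np.int64(32)), (np.int64(-56), np.int64(32)), (np.int64(-54), np.int64(32)), (np.int64(-52), np.int64(31)), (np.int64(-50), np.int64(31)), (np.int64(-48), np.int64(31)), (np.int64(-46), np.int64(31)), (np.int64(-44), np.int64(32)), (np.int64(-42), np.int64(31)), (np.int64(-40), np.int64(28)), (np.int64(-38), np.int64(24)), (np.int64(-36), np.int64(20)), (np.int64(-34), np.int64(18)), (np.int64(-32), np.int64(21))]
cam [0.4354833  0.06088526 1.00625339]
```

View pics/b9.png

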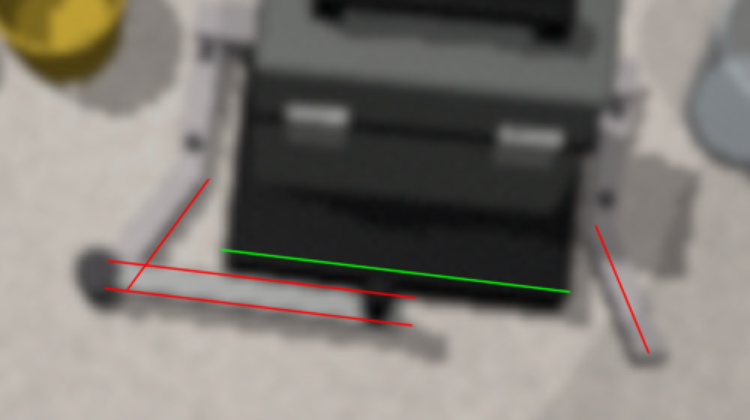

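```bash
python3 -c "
from h import *
s=readout.state(); print(s['time'],s['force'],s['qvel'].round(3)); print(ctrl.job_done())"
```

```text
22.625 [ 0.37287616 -0.33486427 -0.45997769] [-0.001 -0.002  0.001  0.001 -0.     0.   ]
the job is handed in; nothing more can be done
None
```

I pushed the grey case low at its base with the open fingers until it met the back stop, then swung the keeper bar shut by its post with the closed fingers. I handed the job in at 22.6 s, with the arm clear of everything; no verdict was given.

**Case:**
- **Back stop:** the push force rose to 49 N with the tool exactly at the home pose, so I take the case to be against the stop.
- **Position:** the last top-view edge check put it about 3 mm short of nominal home. The silhouette fit gave about 6 mm short and 0 mm sideways, against the 7 mm limit. The two disagree by about 3 mm, which is within my uncertainty on the dock's position.
- **Angle:** about 0.01 rad off square by the edge check, and 0.03 rad by that silhouette fit, which matched poorly.

**Keeper:** it met its stop at 31–35 N, and the picture puts the bar within about 0.04 rad of shut.

**Bystanders:** both tumblers, the cup, the carton and the goggles were found within about 3 mm of where they started. I did not re-measure the jar or the engraver, but the arm did not come near them.

**Along the way:**
- The first approach ran joint 6 into its limit, so I turned the gripper half round.
- The first pushes tilted and sank the tool, so I squared it up and continued.

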